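# Clear the rejects, then hold the handheld microscope over the good beetle

## Robot

A 6-joint arm with a two-finger parallel gripper is mounted at the origin on the work surface. World frame = base frame: x ahead of the robot, y to its left, z up, the work surface at z = 0. Lengths are in m, angles in rad, forces in N, time in s.
With the tool pointing down it reaches from about 0.35 to 0.875 m from the base axis. Payload 4.2 kg.
Tool frame: the origin (TCP) lies on the centre line of the jaws, within the pads' length; the fingertips stand 14 mm ahead of it and the grasp point (between the pads) lies 5 mm behind it; y points along the fingers, z is the direction in which the jaws open and shut, and the axes are right-handed (so a half turn about y gives the same grasp; the last joint's range is limited). The gripper opens to 87 mm and grips with 3 to 60 N. Pads are 19 mm wide; open, the fingers measure 117 mm over their backs; the gripper's body (75 mm by 190 mm) begins 51 mm behind the grasp point.
Start: joints at [-0.916, 0.385, 0.008, 0, -1.194, -0.259], TCP at [0.241, -0.577, 0.237] pointing down, gripper open.
Joint ranges: [-3.14, 3.14], [-1.21, 2.06], [-1.07, 1.41], [-3.16, 2.05], [-2.99, -0.16], [-3.1, 3.1]. Speed limits (rad/s): [2.79, 2.79, 3.14, 3.14, 3.14, 3.14].

## Interface

Orientations are given as a rotation vector (axis times angle).
In Python, from station import bot, vision, job gives the robot as it stands. The module is installed in compiled form; this text tells all that it offers.
- The arm moves only by the tool move_arm, never from a script. Its arguments are lists of equal length, an entry for each row: "jaw": the opening, from 0 (shut) to 1 (fully open); "dp": the shift along the tool's x, y, z in mm, a list of three; "turn": the turn about the tool's y in degrees. In form: {"jaw": [jaw, ...], "dp": [[tx, ty, tz], ...], "turn": [turn, ...]}. A call has exactly 5 rows; each row shifts and turns the commanded pose from where the row before left it, along the tool's axes as they then stand; what a row does not reach is not made up. A row lasts 1/12 s, in which the tool goes at most 41.7 mm and 7.16 degrees, less where a joint would pass 70% of its speed; a pose out of reach is approached as far as the arm can. A call is refused whole if a number of a shift passes 41.7 or a number of a turn 7.16, either way. A call with a gripper value outside its range is refused whole. The fingers move at their own pace and stop on an object; "newtons" is the grip in N (left out, the last holds). Time passes only in rows, so rows that do not move let the fingers close, or fill a call up. It gives the time, the measured TCP pose, the force and the opening at its end, in the units of the state.
- bot.read_state(): the state, without advancing time (a new reading comes with each control period).
- vision.grab_frame(name): name is "scene" or "top" or "wrist"; returns a dict with "pixels" (384x512x3 uint8, blue, green, red), "vertical_fov" (degrees; the focal length in pixels is half the picture's height over the tangent of half this angle, whatever the lens; pixels are square), "cx", "cy" (the principal point, pixels), "dist_coeffs" ([k1, k2, p1, p2, k3] as OpenCV has them; the pictures are not rectified), "extrinsics" (4x4, takes a point from world to camera coordinates). Camera axes: x right, y down, z forward; pixel columns grow to the right and rows downward; lengths in m; the calibration is good to about 2 mm. A picture is of the moment at which its call begins. There is no depth.
- job.finish_job(): hands the job in, once; it reports no verdict.
The state is a dict: "time_s": time; "q": joint angles; "qvel": joint speeds; "joint_torque": joint torques, N m; "tcp_pos": TCP position; "tool_rot": TCP orientation; "force": force on the tool from outside, world axes, zero at the start; "torque": the same for the moment, N m; "width": opening from 0.0 (shut) to 1.0 (fully open).
Only numpy, scipy, OpenCV 4.12 (cv2) and the standard library are available. Lean on these libraries where they do the work, as an engineer would, in place of code of your own. Each camera call takes 0.05 s, during which the arm holds its last target.

## Task

Put the two resin specimens marked with a red cross into the red bin, leaving the green-ringed good one where it stands. Then lift the handheld microscope out of its holder, carry it over the slide rack without bumping the rack or disturbing the other things on the desk, and bring it upright over the good specimen, lens centred about 1 cm above its top without ever touching it. Finish holding it there, still and in the gripper: do not put it down or let go.

Things in the scene. Friction and masses are not known exactly. Their poses are not given: they have to be found in the camera images.
- reject_a_mid (a point): First rejected specimen: round block of clear resin with a dark beetle inside, 36 mm in diameter, 45 mm tall, about 55 g, loose, standing on end on the white board in one of its three places, about 64 mm from its neighbour; red band near the top and a red cross on its white top face. This point is its centre, half-way up (22.5 mm above its foot); z runs up its axis. Its yaw means nothing.
- reject_b_mid (a point): Second rejected specimen, exactly like the first: round block of clear resin with a dark beetle inside, 36 mm in diameter, 45 mm tall, about 55 g, loose, standing on end on the white board in one of its three places, about 64 mm from its neighbour; red band and red cross. This point is its centre, half-way up; z runs up its axis.
- good_top (a point): Good specimen: round block of clear resin with a dark beetle inside, 36 mm in diameter, 45 mm tall, about 55 g, loose, standing on end on the white board in one of its three places, about 64 mm from its neighbour; green band near the top and a green ring around a white centre on its top face. This point is the centre of its top face (45 mm above its foot); z points up.
- board: Fixed white flat board the three specimens stand on, 110 (x) x 220 (y) x 12 mm, no rim, three grey circles in a row along its y at -64, 0 and +64 mm. Origin: centre of its underside, on the table; its top is 12 mm up.
- bin: Fixed red open-topped bin for rejects, 180 (x) x 140 (y) x 60 mm high, walls and floor 4 to 5 mm thick. Origin: centre of its underside, on the table. x is its long way.
- scope_mid (a point): Handheld cordless digital microscope, loose: a white upright cylinder 36 mm in diameter with blue bands and a grey nose 30 mm in diameter at the bottom (lowest 32 mm); 100 mm long in all, about 110 g. It stands in the black holder, nose down, fairly loose, and is lifted straight up out of it. This point is its centre, half-way up (50 mm above the lens end); grip it some 30 mm below its top, 20 mm above this point, so that the palm clears the top; z runs up its axis.
- scope_lens (a point): Centre of the flat lens end of the handheld microscope, at the bottom of its nose, 50 mm below its centre; z runs up its axis.
- holder: Fixed black round cup that the handheld microscope stands in: 48 mm outside, 36 mm inside, rim 28 mm and inner floor 5 mm above the table, thin foot 68 mm across. Origin: centre of its underside.
- rack: Fixed wooden rack with a file of glass slides, standing between the holder and the board: 280 mm long (x), 40 mm wide (y), 100 mm high. Origin: centre of its underside; x is its long way.
- stain_blue: Bystander: small clear bottle with blue label, 34 mm in diameter, 75 mm tall, loose. Origin: centre of its underside.
- stain_brown: Bystander: small brown bottle, 36 mm in diameter, 80 mm tall, loose. Origin: centre of its underside.
- beaker: Bystander: clear beaker, 64 mm in diameter, 80 mm tall, loose. Origin: centre of its underside.
- dish: Bystander: shallow glass dish, 72 mm in diameter, 14 mm tall, loose. Origin: centre of its underside.
- mouse: Bystander: black computer mouse, 100 x 58 x 34 mm, loose. Origin: centre of its underside.
- lens_cap: Bystander: black round lens cap, 44 mm in diameter, 12 mm tall, loose. Origin: centre of its underside.
Mind the look-alikes: they are no part of the job. What is shaped like the part that bears scope_mid but turquoise is not meant.

How it is judged:
On the way, in this order (a step that is already met when the one before it is completed fails the run):
1. both rejects lie in the red bin, released (x of reject_a_mid in the frame of bin between -0.086 and 0.086 m and y of reject_a_mid in the frame of bin between -0.066 and 0.066 m and z of each of reject_a_mid, reject_b_mid in the frame of bin below 0.055 m and contact force between each of reject_a, reject_b and the fingers below 0.1 N and linear speed of each of reject_a, reject_b below 0.02 m/s and x of reject_b_mid in the frame of bin between -0.086 and 0.086 m and y of reject_b_mid in the frame of bin between -0.066 and 0.066 m), for 0.2 s.
2. the handheld microscope passes over the slide rack (y of scope_lens in the frame of rack between -0.045 and 0.045 m and x of scope_lens in the frame of rack between -0.16 and 0.16 m and height (world z) of scope_lens above 0.1 m), for 0.02 s.
3. the lens hovers centred above the good specimen (horizontal distance between scope_lens and good_top below 0.008 m and z of scope_lens in the frame of good_top between 0.004 and 0.018 m and angle between scope_lens's own z axis and vertical below 0.12 rad and linear speed of scope below 0.015 m/s and contact force between the fingers and scope above 1 N and contact force between scope and good below 0.05 N), for 0.2 s.
At the end, for the whole second after the job is handed in: Rejects released, at rest in the red bin; good specimen upright, within 15 mm of its start; the handheld microscope held in the fingers, still, upright within 0.12 rad, lens 4 to 18 mm above the good specimen's top, within 8 mm of its centre, not touching (all of step 1 and all of step 3 and distance of good_top from where it was at the start of the episode below 0.015 m and angle between good_top's own z axis and vertical below 0.1 rad); the arm keeps its last pose, push and grip.
It fails at once if the good specimen is shifted more than 15 mm or tipped (distance of good_top from where it was at the start of the episode above 0.015 m or angle between good_top's own z axis and vertical above 0.3 rad).
It fails at once if the handheld microscope touches the good specimen (contact force between scope and good above 0.5 N).
It fails at once if the slide rack is bumped (contact force between rack and anything else above 3 N).
It fails at once if a bystander is moved more than 25 mm or tipped over (distance of any of stain_blue, stain_brown, beaker, dish, mouse, lens_cap from where it was at the start of the episode above 0.025 m or angle between any of stain_blue, stain_brown, beaker, dish, mouse, lens_cap's own z axis and vertical above 0.5 rad).
It also fails if it takes over 67 s, if anything falls off the work surface, if the arm or the gripper's body presses on something with over 40 N, if the wrist force passes 120 N, or if a joint passes its speed limit or range.

## Working session

There is one attempt and no reset: what is moved stays moved. The work goes in short steps, Python scripts to look and compute and a tool call to move; the robot and the scene stay as the last step left them, time stands still between calls to the robot, and variables do not carry over. Pictures are saved under pics/ and viewed, and the job is handed in when it is done.

Besides the shell and the picture viewer there is one more tool, called as name(argument=value, ...) on one line, values as JSON. move_arm: Moves the arm, as the interface text tells. Its arguments: {"type":"object","properties":{"jaw":{"type":"array"},"dp":{"type":"array"},"turn":{"type":"array"},"newtons":{"type":"number"}},"required":["jaw","dp","turn"]}

```bash
mkdir -p pics
cat > h.py <<'E'
import numpy as np, cv2
from station import bot, vision, job
def grab(n,tag):
    f=vision.grab_frame(n); cv2.imwrite(f'pics/{tag}.png',f['pixels'])
    np.savez(f'pics/{tag}.npz',**{k:np.array(v) for k,v in f.items()})
    return f
def load(tag): return dict(np.load(f'pics/{tag}.npz'))
def K(f):
    F=192/np.tan(np.radians(float(f['vertical_fov']))/2)
    return np.array([[F,0,float(f['cx'])],[0,F,float(f['cy'])],[0,0,1]])
def ray(f,uv):
    p=cv2.undistortPoints(np.array([[uv]],float),K(f),np.array(f['dist_coeffs'],float))[0,0]
    E=np.array(f['extrinsics']);R=E[:3,:3];t=E[:3,3]
    d=R.T@np.array([p[0],p[1],1.]);return -R.T@t,d/np.linalg.norm(d)
def onplane(f,uv,z):
    o,d=ray(f,uv);return o+d*(z-o[2])/d[2]
def proj(f,P):
    E=np.array(f['extrinsics']);r,_=cv2.Rodrigues(E[:3,:3])
    return cv2.projectPoints(np.array([P],float),r,E[:3,3],K(f),np.array(f['dist_coeffs'],float))[0][0,0]
def tri(obs):
    A=np.zeros((3,3));b=np.zeros(3)
    for f,uv in obs:
        o,d=ray(f,uv);M=np.eye(3)-np.outer(d,d);A+=M;b+=M@o
    return np.linalg.solve(A,b)
E
python3 - <<'E'
from h import *
print(bot.read_state())
for n in ('scene','top','wrist'):
    f=grab(n,n+'0'); print(n,f['vertical_fov'],f['dist_coeffs'],np.round(f['extrinsics'],3).tolist())
E
```

```text
{'time_s': 0.0, 'q': array([-9.16384736e-01,  3.85516270e-01,  6.60379173e-03, -5.32129386e-04,
       -1.19401392e+00, -2.58600127e-01]), 'qvel': array([-0.00015072,  0.00097494,  0.00092318, -0.00086847, -0.00092991,
        0.00042179]), 'joint_torque': array([-1.23400398e-03, -3.90667498e+01,  1.87402654e+01,  4.21993107e+00,
        1.10889706e-02, -1.89799180e-04]), 'tcp_pos': array([ 0.24076567, -0.57612053,  0.23547037]), 'tool_rot': array([-1.5462891 , -0.30986669,  0.3106482 ]), 'force': array([ 0.06658075, -0.49741189,  0.55758265]), 'torque': array([-0.02938404,  0.05605861, -0.05115733]), 'width': 0.9968215822188424}
scene 43.09322504821975 [-0.07862944  0.          0.          0.          0.        ] [[0.51, 0.86, -0.02, -0.294], [0.63, -0.389, -0.672, -0.335], [-0.586, 0.331, -0.74, 1.585], [0.0, 0.0, 0.0, 1.0]]
top 49.88179291919085 [-0.11670085  0.          0.          0.          0.        ] [[0.027, -0.999, -0.019, 0.006], [-0.997, -0.025, -0.079, 0.596], [0.078, 0.021, -0.997, 1.045], [0.0, 0.0, 0.0, 1.0]]
wrist 66.36358587724014 [-0.01432592  0.          0.          0.          0.        ] [[-0.386, 0.923, 0.002, 0.625], [0.894, 0.373, 0.249, -0.03], [0.229, 0.098, -0.968, 0.391], [0.0, 0.0, 0.0, 1.0]]
```

View pics/scene0.png

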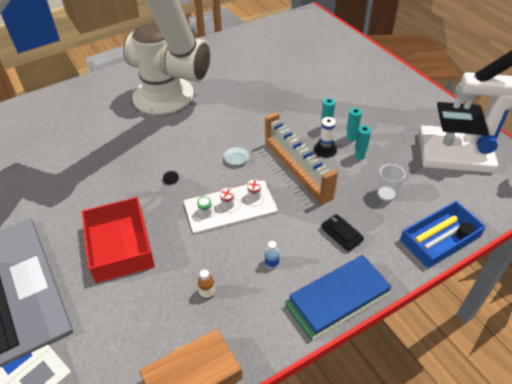

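View pics/top0.png

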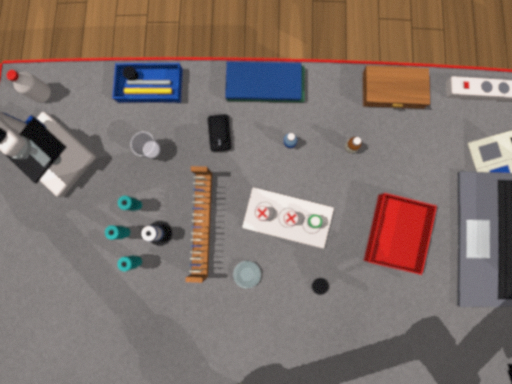

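View pics/wrist0.png

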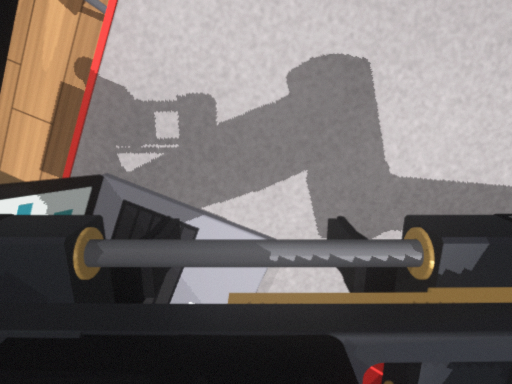

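The top view shows the red crosses at about (263,213) and (291,218), and the green ring at (316,221). The white scope is at (153,233) with three turquoise look-alikes around it, the rack is at x≈200 and the bin at (402,233). Next I measure them.

Run:
```python
from h import *
a=cv2.imread('pics/top0.png')[130:300,90:450]; cv2.imwrite('pics/topz.png',cv2.resize(a,None,fx=2.2,fy=2.2,interpolation=cv2.INTER_CUBIC))
b=cv2.imread('pics/scene0.png')[90:290,75:410]; cv2.imwrite('pics/scenez.png',cv2.resize(b,None,fx=2.35,fy=2.35,interpolation=cv2.INTER_CUBIC))
for n in('top0','scene0'):
    f=load(n);im=f['pixels'];h=cv2.cvtColor(im,cv2.COLOR_BGR2HSV)
    H,S,V=cv2.split(h)
    for nm,m in(('red',((H<8)|(H>172))&(S>90)&(V>60)),('green',(H>45)&(H<80)&(S>70)),('turq',(H>80)&(H<98)&(S>120)),('blue',(H>98)&(H<130)&(S>120))):
        c,l,s,ce=cv2.connectedComponentsWithStats(m.astype(np.uint8))
        for i in range(1,c):
            if s[i,4]>8: print(n,nm,s[i].tolist(),ce[i].round(1))
```

```text
top0 red [0, 57, 512, 24, 2010] [253.5  61.4]
top0 red [6, 69, 13, 12, 122] [11.9 74.8]
top0 red [464, 82, 5, 7, 32] [466.   84.7]
top0 red [364, 193, 73, 82, 4383] [400.3 233. ]
top0 red [258, 208, 9, 9, 48] [261.9 212.5]
top0 red [287, 214, 9, 9, 48] [290.9 217.8]
top0 green [300, 67, 5, 35, 43] [302.8  85.6]
top0 green [309, 215, 7, 12, 22] [310.8 220.4]
top0 green [317, 219, 5, 8, 12] [319.8 223.3]
top0 turq [118, 196, 24, 14, 240] [128.9 203.2]
top0 turq [105, 226, 25, 13, 249] [116.7 232. ]
top0 turq [118, 256, 24, 15, 247] [128.9 262.6]
top0 blue [113, 63, 69, 39, 1833] [148.6  81. ]
top0 blue [226, 62, 76, 39, 2777] [263.6  80.9]
top0 blue [26, 116, 8, 8, 36] [ 29.4 119.5]
top0 blue [286, 145, 8, 2, 9] [289.2 145.8]
top0 blue [491, 166, 18, 7, 74] [501.4 169.7]
scene0 red [313, 1, 143, 98, 516] [384.5  48.8]
scene0 red [501, 128, 11, 10, 36] [506.1 132.6]
scene0 red [249, 181, 10, 8, 29] [253.8 184.3]
scene0 red [222, 189, 10, 8, 33] [226.2 192.8]
scene0 red [249, 189, 11, 4, 19] [254.6 190.9]
scene0 red [81, 197, 74, 86, 4650] [115.9 239.8]
scene0 red [222, 197, 11, 5, 21] [
[... 189 characters left out ...]
3, 18, 182] [327.9 107.1]
scene0 turq [347, 108, 24, 52, 691] [357.7 132.7]
scene0 blue [2, 0, 57, 52, 2118] [29.4 23.4]
scene0 blue [478, 110, 30, 43, 352] [489.6 139.5]
scene0 blue [275, 125, 6, 4, 12] [277.2 126.3]
scene0 blue [323, 126, 10, 3, 12] [327.7 127.4]
scene0 blue [285, 133, 6, 5, 12] [287.5 135. ]
scene0 blue [320, 140, 13, 4, 18] [326.  141.7]
scene0 blue [294, 143, 7, 5, 15] [296.8 144.8]
scene0 blue [304, 153, 7, 5, 17] [307.1 154.8]
scene0 blue [314, 164, 7, 5, 18] [316.7 165.8]
scene0 blue [400, 201, 85, 67, 2267] [440.7 234.3]
scene0 blue [291, 256, 100, 77, 3887] [338.8 293.2]
scene0 blue [265, 258, 14, 9, 84] [271.6 261.9]
scene0 blue [3, 354, 28, 20, 189] [ 15.  363.4]
```

View pics/topz.png

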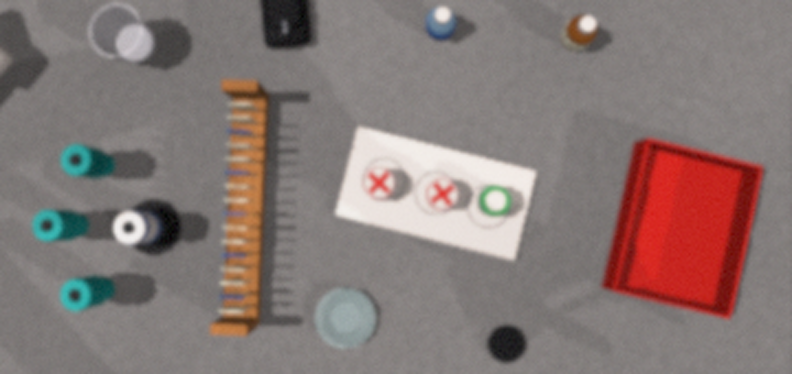

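View pics/scenez.png

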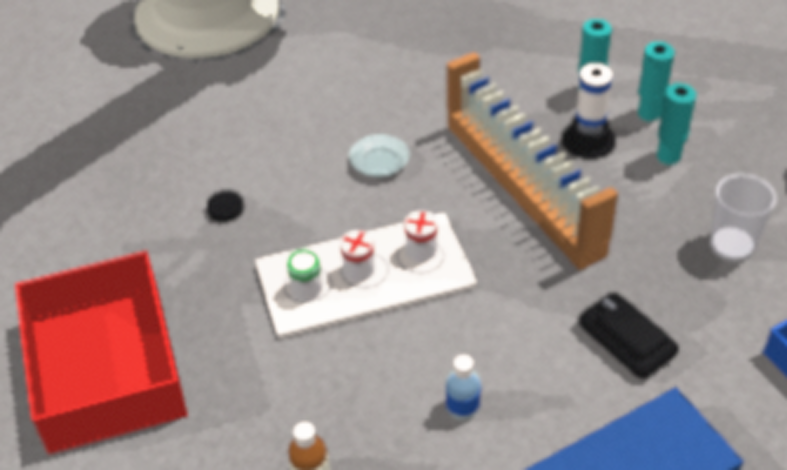

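Run:
```python
from h import *
t=load('top0');s=load('scene0')
T=lambda u,v:(u/2.2+90-.3,v/2.2+130-.3)
S=lambda u,v:(u/2.35+75-.3,v/2.35+90-.3)
for n,a,b in(('rejA',(379,182),(421,227)),('rejB',(442,193),(357,245)),('good',(495,201),(303,266)),('scope',(128,227),(596,72.5)),('tq1',(78,160),(680,92)),('tq2',(47,225),(659,50)),('tq3',(76,295),(597,27)),('rackend+x',(242,86),(597,200)),('rackend-x',(231,328),(464,63)),
 ('boardc1',(358,127),(447,216)),('boardc2',(535,171),(256,261)),('boardc3',(515,260),(280,333)),('boardc4',(335,214),(475,283)),
 ('bin1',(645,140),(185,415)),('bin2',(763,166),(50,450)),('bin3',(730,317),(17,283)),('bin4',(604,288),(150,254))):
    P=tri([(t,T(*a)),(s,S(*b))]); e=[np.round(np.array(proj(f,P))-q,1) for f,q in((t,T(*a)),(s,S(*b)))]
    print(n,P.round(4),*e)
for n,a,z in(('dish',(346,317),.007),('cap',(507,343),.012),('mouse',(287,22),.034),('beakerb',(135,42),.0),('blue',(443,15),.075),('brown',(588,24),.08)):
    print(n,onplane(t,T(*a),z).round(3))
```

```text
rejA [0.5547 0.0185 0.0543] [-0.1 -0.1] [-0.1  0. ]
rejB [ 0.5438 -0.0535  0.057 ] [-0.1 -0. ] [-0.1  0. ]
good [ 0.5364 -0.1143  0.0524] [-0.1 -0. ] [-0.1  0. ]
scope [0.4957 0.2896 0.1097] [-0. -0.] [-0.  0.]
tq1 [0.5685 0.3528 0.104 ] [-0.6 -0.3] [-0.6  0.2]
tq2 [0.4948 0.3838 0.1032] [-0.1 -0.1] [-0.1  0. ]
tq3 [0.4194 0.348  0.1029] [-0.4 -0.2] [-0.3  0.1]
rackend+x [0.655  0.1721 0.0995] [-0.2 -0.1] [-0.3  0. ]
rackend-x [0.3902 0.1751 0.1004] [-0.5 -0.3] [-0.5  0.1]
boardc1 [0.6063 0.032  0.111 ] [3.9 2.1] [ 4.4 -0.5]
boardc2 [ 0.5636 -0.1606  0.1133] [4.3 2. ] [ 4.9 -0.1]
boardc3 [ 0.4708 -0.146  -0.1093] [-4.8 -2.7] [-5.7 -0.2]
boardc4 [ 0.5253  0.0917 -0.1125] [-4.5 -2.8] [-5.4  0.3]
bin1 [ 0.6159 -0.2933  0.0141] [-1.4 -0.7] [-1.8 -0.1]
bin2 [ 0.5897 -0.4275  0.0252] [-3.7 -1.6] [-4.6 -0.5]
bin3 [ 0.4111 -0.3826  0.0646] [-0.3 -0.1] [-0.3 -0. ]
bin4 [ 0.4392 -0.2433  0.0544] [1.2 0.6] [1.3 0.1]
dish [0.396 0.054 0.007]
cap [ 0.371 -0.137  0.012]
mouse [0.742 0.133 0.034]
beakerb [0.721 0.324 0.   ]
blue [ 0.745 -0.05   0.075]
brown [ 0.738 -0.214  0.08 ]
```

Run:
```python
from h import *
t=load('top0');s=load('scene0')
T=lambda u,v:(u/2.2+90-.3,v/2.2+130-.3)
S=lambda u,v:(u/2.35+75-.3,v/2.35+90-.3)
for n,a,b,z in(('rejA',(379,182),(421,227),.057),('rejB',(442,193),(357,245),.057),('good',(495,201),(303,266),.057),('scope',(128,227),(596,72.5),.105),('rackend+x',(242,86),(597,200),.1),('rackend-x',(231,328),(464,63),.1)):
    print(n,onplane(t,T(*a),z).round(4),onplane(s,S(*b),z).round(4))
for n,P,z in(('board',[(358,127),(535,171),(515,260),(335,214)],.012),('bin',[(645,140),(763,166),(730,317),(604,288)],.06)):
    q=np.array([onplane(t,T(*a),z) for a in P]);print(n,q.mean(0).round(4),np.linalg.norm(q-np.roll(q,-1,0),axis=1).round(4),q.round(3).tolist())
for n,P,z in(('board',[(447,216),(256,261),(280,333),(475,283)],.012),('bin',[(185,415),(50,450),(17,283),(150,254)],.06)):
    q=np.array([onplane(s,S(*a),z) for a in P]);print(n,q.mean(0).round(4),np.linalg.norm(q-np.roll(q,-1,0),axis=1).round(4),q.round(3).tolist())
from scipy.spatial.transform import Rotation as R
print(R.from_rotvec(bot.read_state()['tool_rot']).as_matrix().round(3))
```

```text
rejA [0.5544 0.0181 0.057 ] [0.557  0.0175 0.057 ]
rejB [ 0.5438 -0.0537  0.057 ] [ 0.544  -0.0534  0.057 ]
good [ 0.5362 -0.114   0.057 ] [ 0.5404 -0.1156  0.057 ]
scope [0.4956 0.2909 0.105 ] [0.4913 0.2936 0.105 ]
rackend+x [0.6546 0.1715 0.1   ] [0.6556 0.1724 0.1   ]
rackend-x [0.3895 0.1739 0.1   ] [0.3904 0.1768 0.1   ]
board [ 0.5451 -0.0485  0.012 ] [0.2168 0.108  0.2195 0.107 ] [[0.621, 0.046, 0.012], [0.574, -0.166, 0.012], [0.468, -0.144, 0.012], [0.517, 0.07, 0.012]]
bin [ 0.5111 -0.333   0.06  ] [0.1412 0.1771 0.1492 0.1749] [[0.61, -0.285, 0.06], [0.583, -0.423, 0.06], [0.41, -0.385, 0.06], [0.441, -0.239, 0.06]]
board [ 0.546  -0.0468  0.012 ] [0.2209 0.107  0.2149 0.1047] [[0.521, 0.073, 0.012], [0.468, -0.142, 0.012], [0.573, -0.164, 0.012], [0.622, 0.046, 0.012]]
bin [ 0.5309 -0.3356  0.06  ] [0.1262 0.2186 0.1396 0.2144] [[0.651, -0.295, 0.06], [0.623, -0.418, 0.06], [0.407, -0.382, 0.06], [0.443, -0.247, 0.06]]
[[ 0.923 -0.001 -0.385]
 [ 0.385  0.001  0.923]
 [-0.    -1.     0.002]]
```

The measured heights agree with the text: specimen tops at about 0.055 against 0.057, the scope top at about 0.11 against 0.105, and the rack at 0.100. I turn the jaws so they open across the row, along the bin's long side.

move_arm(jaw=[1, 1, 1, 1, 1], dp=[[0, 0, 0], [0, 0, 0], [0, 0, 0], [0, 0, 0], [0, 0, 0]], turn=[-7.1, -7.1, -7.1, -7.1, -7.1], newtons=20)

```text
time_s: 0.57
tcp_pos: [0.2409, -0.5764, 0.2361]
tool_rot: [-1.419, -0.796, 0.796]
force: [0.3, -0.2, 0.5]
width: 0.999
```

move_arm(jaw=[1, 1, 1, 1, 1], dp=[[0, 0, 0], [0, 0, 0], [0, 0, 0], [0, 0, 0], [0, 0, 0]], turn=[-7.1, -7.1, -7.1, 0, 0])

```text
time_s: 0.98
tcp_pos: [0.2409, -0.5765, 0.2362]
tool_rot: [-1.291, -1.07, 1.07]
force: [-1.2, -0.3, 0.2]
width: 0.997
```

```bash
cat > go.py <<'E'
import sys
from h import *
from scipy.spatial.transform import Rotation as R
s=bot.read_state();M=R.from_rotvec(s['tool_rot']).as_matrix()
print('t',round(s['time_s'],2),'tcp',s['tcp_pos'].round(4),'w',round(s['width'],3),'F',s['force'].round(1),'q',s['q'].round(2),'zyaw',np.degrees(np.arctan2(M[1,2],M[0,2])).round(1),'tilt',np.degrees(np.arccos(-M[2,1])).round(2))
if len(sys.argv)>3:
    T=np.array([float(x) for x in sys.argv[1:4]]);d=M.T@(T-s['tcp_pos'])*1000
    print('dp total mm',d.round(1),'n rows',np.abs(d).max()/41)
E
python3 go.py 0.556 0.018 0.14
```

```text
t 0.98 tcp [ 0.2409 -0.5765  0.2362] w 0.997 F [-1.2 -0.3  0.2] q [-0.92  0.38  0.01 -0.   -1.19  0.73] zyaw 169.3 tilt 0.04
dp total mm [ 642.6   96.5 -199.2] n rows 15.673485209386008
```

move_arm(jaw=[1, 1, 1, 1, 1], dp=[[32, 0, -10], [32, 0, -10], [32, 0, -10], [32, 0, -10], [32, 0, -10]], turn=[0, 0, 0, 0, 0])

```text
time_s: 1.4
tcp_pos: [0.3197, -0.4271, 0.2365]
tool_rot: [-1.292, -1.07, 1.07]
force: [1.2, -0.1, -0.2]
width: 1.002
```

move_arm(jaw=[1, 1, 1, 1, 1], dp=[[32, 0, -10], [32, 0, -10], [32, 0, -10], [32, 0, -10], [32, 0, -10]], turn=[0, 0, 0, 0, 0])

```text
time_s: 1.82
tcp_pos: [0.3981, -0.2788, 0.2367]
tool_rot: [-1.292, -1.071, 1.07]
force: [0.3, -1.1, -0.1]
width: 0.999
```

move_arm(jaw=[1, 1, 1, 1, 1], dp=[[32, 0, -10], [32, 0, -10], [32, 0, -10], [32, 0, -10], [32, 0, -10]], turn=[0, 0, 0, 0, 0])

```text
time_s: 2.23
tcp_pos: [0.4765, -0.1305, 0.2368]
tool_rot: [-1.292, -1.071, 1.07]
force: [0.5, -0.8, -0.1]
width: 1.002
```

```bash
python3 go.py 0.556 0.018 0.15; python3 -c "
from h import *
grab('wrist','w1')"
```

```text
t 2.23 tcp [ 0.4765 -0.1305  0.2368] w 1.002 F [ 0.5 -0.8 -0.1] q [ 0.06  0.16 -0.3   0.   -1.11 -0.25] zyaw 169.3 tilt 0.03
dp total mm [160.6  86.8 -50.5] n rows 3.918059783246836
```

View pics/w1.png

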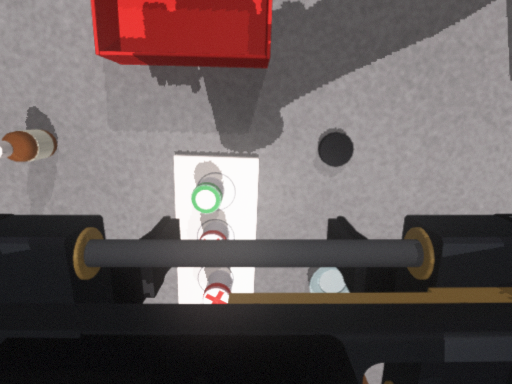

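The wrist view shows the good one's ring at (206,199), reject A's cross at (217,299) and the bin edge at the top. I check these against the fixed cameras.

Run:
```python
from h import *
w=load('w1');t=load('top0');s=load('scene0')
im=w['pixels'][150:310,140:300];cv2.imwrite('pics/w1z.png',cv2.resize(im,None,fx=3.5,fy=3.5))
T=lambda u,v:(u/2.2+90-.3,v/2.2+130-.3)
S=lambda u,v:(u/2.35+75-.3,v/2.35+90-.3)
for n,p,a,b in(('A',(217,299),(379,182),(421,227)),('good',(206.5,199),(495,201),(303,266))):
    print(n,onplane(w,p,.057).round(4),tri([(w,p),(t,T(*a)),(s,S(*b))]).round(4))
for u,v in((98,50),(270,58)): print(onplane(w,(u,v),.06).round(4))
```

```text
A [0.5519 0.0169 0.057 ] [0.5538 0.0189 0.0534]
good [ 0.5351 -0.1156  0.057 ] [ 0.5363 -0.1143  0.0522]
[ 0.6086 -0.2923  0.06  ]
[ 0.4365 -0.2516  0.06  ]
```

View pics/w1z.png

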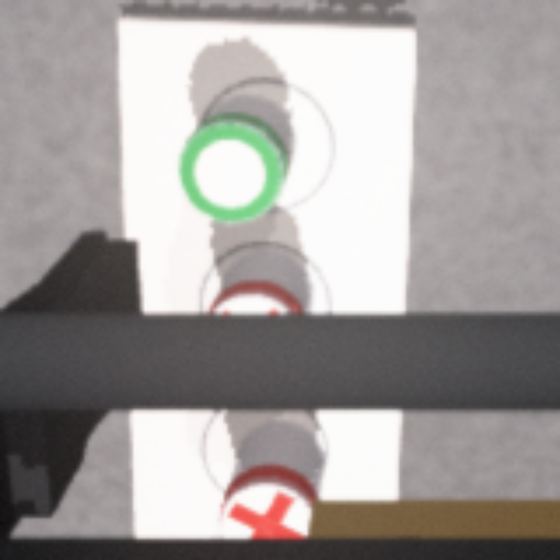

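move_arm(jaw=[1, 1, 1, 1, 1], dp=[[32, 14, -10], [32, 14, -10], [32, 14, -10], [32, 14, -10], [32, 14, -10]], turn=[0, 0, 0, 0, 0])

```text
time_s: 2.7
tcp_pos: [0.555, 0.0175, 0.166]
tool_rot: [-1.292, -1.071, 1.07]
force: [0.7, 0.6, -0.2]
width: 1.001
```

```bash
python3 go.py 0.556 0.018 0.04; python3 -c "
from h import *
grab('wrist','w2');grab('scene','s2')"
```

```text
t 2.7 tcp [0.555  0.0175 0.166 ] w 1.001 F [ 0.7  0.6 -0.2] q [ 0.32  0.33 -0.27  0.   -0.97 -0.51] zyaw 169.3 tilt 0.02
dp total mm [  0.6 126.   -0.9] n rows 3.073413323964741
```

View pics/w2.png

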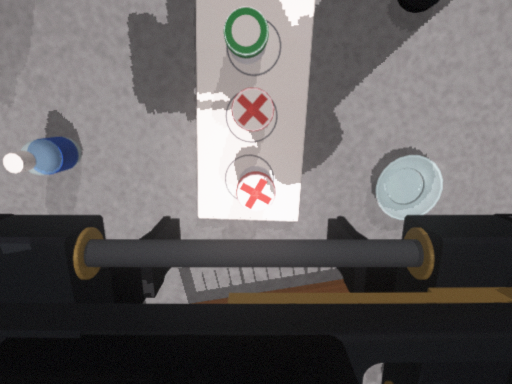

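View pics/s2.png

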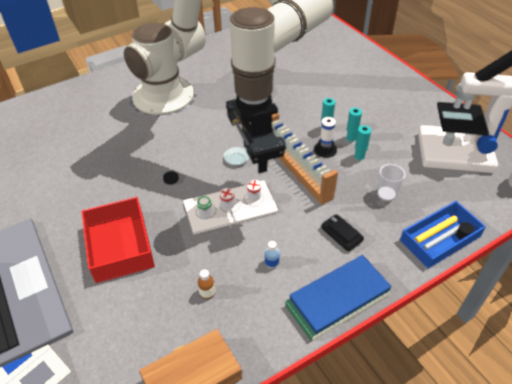

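Run:
```python
from h import *
w=load('w2');w1=load('w1');t=load('top0')
for n,p in(('A',(256,192)),('B',(253,109)),('good',(246,31))): print(n,onplane(w,p,.057).round(4))
print('A 2 wrist',tri([(w,(256,192)),(w1,(217,299))]).round(4),'good',tri([(w,(246,31)),(w1,(206.5,199))]).round(4))
print(proj(w,[.555,.0175,.057]),proj(w,[.555,.0175,.15]))
```

```text
A [0.5525 0.0165 0.057 ]
B [ 0.5417 -0.0556  0.057 ]
good [ 0.536  -0.1159  0.057 ]
A 2 wrist [0.5522 0.0166 0.0571] good [ 0.5356 -0.1157  0.0567]
[253.50641809 193.58570778] [253.60692471 233.42097231]
```

Two wrist views give A at (0.552, 0.017) with its top at 0.057 and good's top at 0.057, as they must be. I descend and grip.

move_arm(jaw=[1, 1, 1, 1, 1], dp=[[0, 30, 1], [0, 30, 1], [0, 30, 0], [0, 30, 0], [0, 13, 0]], turn=[0, 0, 0, 0, 0])

```text
time_s: 3.22
tcp_pos: [0.55, 0.0154, 0.0301]
tool_rot: [-1.289, -1.065, 1.074]
force: [-1.0, 0.7, 0.6]
width: 1.001
```

move_arm(jaw=[0.7, 0.5, 0.2, 0.2, 0.2], dp=[[0, 0, 0], [0, 0, 0], [0, 0, 0], [0, 0, 0], [0, 0, 0]], turn=[0, 0, 0, 0, 0])

```text
time_s: 3.63
tcp_pos: [0.5535, 0.0166, 0.0351]
tool_rot: [-1.292, -1.075, 1.07]
force: [-0.4, -0.1, 0.2]
width: 0.706
```

move_arm(jaw=[0.2, 0.2, 0.2, 0.2, 0.2], dp=[[0, 0, 0], [0, 0, 0], [0, -20, 0], [0, -35, 0], [0, -35, 0]], turn=[0, 0, 0, 0, 0])

```text
time_s: 4.05
tcp_pos: [0.5516, 0.0161, 0.1238]
tool_rot: [-1.289, -1.07, 1.075]
force: [1.7, 0.3, 0.7]
width: 0.323
```

```bash
python3 go.py 0.517 -0.303 0.122; python3 -c "
from h import *
grab('scene','s3')"
```

```text
t 4.05 tcp [0.5516 0.0161 0.1238] w 0.323 F [1.7 0.3 0.7] q [ 0.32  0.37 -0.32 -0.   -0.88 -0.51] zyaw 169.5 tilt 0.19
dp total mm [-320.1    2.2  -24.3] n rows 7.806816497222898
```

View pics/s3.png

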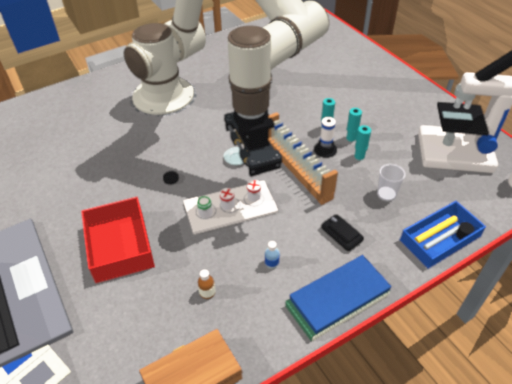

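The fingers close slowly, at about 0.9/s, so I lifted before they reached A. It still stands untouched at (254,186). I reopen and repeat, waiting longer this time.

move_arm(jaw=[0.8, 0.8, 0.8, 0.8, 0.8], dp=[[0, 0, -1], [0, 0, 0], [0, 0, 0], [0, 0, 0], [0, 0, 0]], turn=[0, 0, 0, 0, 0])

```text
time_s: 4.52
tcp_pos: [0.5528, 0.0161, 0.1223]
tool_rot: [-1.289, -1.071, 1.075]
force: [-0.0, 0.2, 0.6]
width: 0.574
```

move_arm(jaw=[0.8, 0.8, 0.8, 0.8, 0.8], dp=[[0, 0, 0], [0, 25, 0], [0, 30, 0], [0, 30, 0], [0, 5, 0]], turn=[0, 0, 0, 0, 0])

```text
time_s: 4.93
tcp_pos: [0.5497, 0.0153, 0.0286]
tool_rot: [-1.286, -1.063, 1.079]
force: [-0.2, -0.7, -0.5]
width: 0.794
```

move_arm(jaw=[0.3, 0.3, 0.3, 0.3, 0.3], dp=[[0, 0, 0], [0, 0, 0], [0, 0, 0], [0, 0, 0], [0, 0, 0]], turn=[0, 0, 0, 0, 0])

```text
time_s: 5.35
tcp_pos: [0.5544, 0.0165, 0.0351]
tool_rot: [-1.292, -1.076, 1.071]
force: [0.6, -0.5, 0.1]
width: 0.51
```

move_arm(jaw=[0.2, 0.2, 0.2, 0.2, 0.2], dp=[[0, 0, 0], [0, 0, 0], [0, 0, 0], [0, 0, 0], [0, 0, 0]], turn=[0, 0, 0, 0, 0])

```text
time_s: 5.77
tcp_pos: [0.554, 0.0164, 0.0346]
tool_rot: [-1.291, -1.074, 1.072]
force: [-1.7, -0.4, 5.5]
width: 0.408
```

Width 0.408 is 35.5 mm, so A is gripped. I lift.

move_arm(jaw=[0.2, 0.2, 0.2, 0.2, 0.2], dp=[[0, 0, 0], [0, -10, 0], [0, -30, 0], [0, -30, 0], [0, -20, 0]], turn=[0, 0, 0, 0, 0])

```text
time_s: 6.18
tcp_pos: [0.5543, 0.0163, 0.1263]
tool_rot: [-1.292, -1.075, 1.072]
force: [0.8, 0.2, 0.3]
width: 0.41
```

```bash
python3 go.py 0.517 -0.305 0.122; python3 -c "
from h import *
grab('scene','s4')"
```

```text
t 6.18 tcp [0.5543 0.0163 0.1263] w 0.41 F [0.8 0.2 0.3] q [ 0.32  0.37 -0.32  0.   -0.88 -0.51] zyaw 169.5 tilt 0.16
dp total mm [-322.7    4.2  -21.8] n rows 7.871613052516082
```

View pics/s4.png

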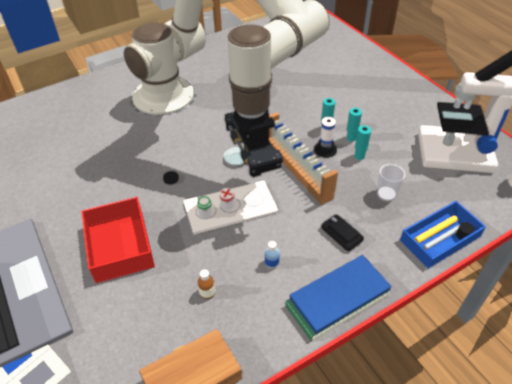

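A is lifted and its place on the board is empty. I carry it to the far half of the bin.

move_arm(jaw=[0.2, 0.2, 0.2, 0.2, 0.2], dp=[[-20, 0, -2], [-35, 0, -2], [-35, 0, -2], [-35, 0, -2], [-35, 0, -2]], turn=[0, 0, 0, 0, 0])

```text
time_s: 6.65
tcp_pos: [0.5334, -0.1442, 0.1237]
tool_rot: [-1.29, -1.073, 1.073]
force: [0.6, -0.6, -0.5]
width: 0.403
```

move_arm(jaw=[0.2, 0.2, 0.2, 0.2, 0.2], dp=[[-35, 0, -2], [-35, 0, -2], [-35, 0, -2], [-35, 0, -1], [-35, 0, -1]], turn=[0, 0, 0, 0, 0])

```text
time_s: 7.07
tcp_pos: [0.5093, -0.318, 0.1235]
tool_rot: [-1.29, -1.073, 1.073]
force: [0.7, -0.1, -0.8]
width: 0.409
```

move_arm(jaw=[0.2, 0.2, 0.2, 0.2, 0.2], dp=[[-35, 0, -1], [-13, 0, 0], [0, 0, 0], [0, 0, 0], [0, 0, 0]], turn=[0, 0, 0, 0, 0])

```text
time_s: 7.48
tcp_pos: [0.5021, -0.3629, 0.1233]
tool_rot: [-1.289, -1.073, 1.073]
force: [0.2, 0.5, -0.6]
width: 0.407
```

```bash
python3 go.py 0.503 -0.364 0.033; python3 -c "
from h import *
grab('scene','s5');grab('wrist','w5')"
```

```text
t 7.48 tcp [ 0.5021 -0.3629  0.1233] w 0.407 F [ 0.2  0.5 -0.6] q [-0.37  0.47 -0.15 -0.   -0.94  0.18] zyaw 169.5 tilt 0.05
dp total mm [-1.  90.3 -1.1] n rows 2.203588638346457
```

View pics/s5.png

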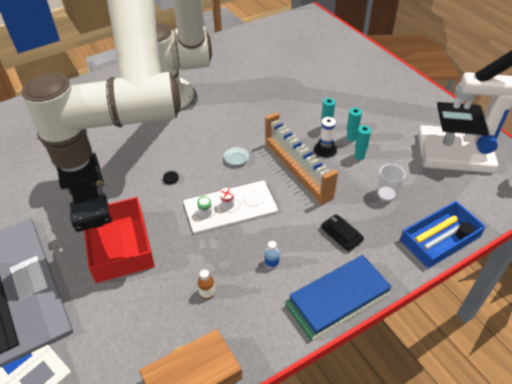

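View pics/w5.png

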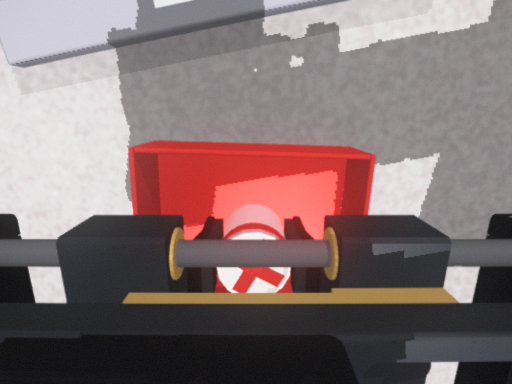

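move_arm(jaw=[0.2, 0.2, 0.2, 0.2, 0.2], dp=[[0, 20, 0], [0, 25, 0], [0, 25, 0], [0, 15, 0], [0, 5, 0]], turn=[0, 0, 0, 0, 0])

```text
time_s: 8.0
tcp_pos: [0.5009, -0.3617, 0.0308]
tool_rot: [-1.285, -1.071, 1.075]
force: [-0.5, -0.2, -0.6]
width: 0.412
```

move_arm(jaw=[0.2, 0.6, 0.6, 0.6, 0.6], dp=[[0, 0, 0], [0, 0, 0], [0, 0, 0], [0, 0, 0], [0, 0, 0]], turn=[0, 0, 0, 0, 0])

```text
time_s: 8.42
tcp_pos: [0.503, -0.364, 0.0349]
tool_rot: [-1.293, -1.074, 1.072]
force: [-0.4, -0.2, -0.5]
width: 0.578
```

move_arm(jaw=[0.6, 0.6, 0.6, 0.8, 0.8], dp=[[0, -10, 0], [0, -20, 0], [0, -30, 0], [0, -30, 0], [0, 0, 0]], turn=[0, 0, 0, 0, 0])

```text
time_s: 8.83
tcp_pos: [0.506, -0.3661, 0.1318]
tool_rot: [-1.304, -1.08, 1.072]
force: [1.0, -0.5, 0.9]
width: 0.679
```

```bash
python3 go.py 0.543 -0.0545 0.122; python3 -c "
from h import *
grab('scene','s6');grab('wrist','w6')"
```

```text
t 8.83 tcp [ 0.506  -0.3661  0.1318] w 0.679 F [ 1.  -0.5  0.9] q [-0.37  0.47 -0.14  0.   -0.95  0.18] zyaw 169.6 tilt 0.83
dp total mm [313.2   8.   20.1] n rows 7.6397525039010254
```

View pics/w6.png

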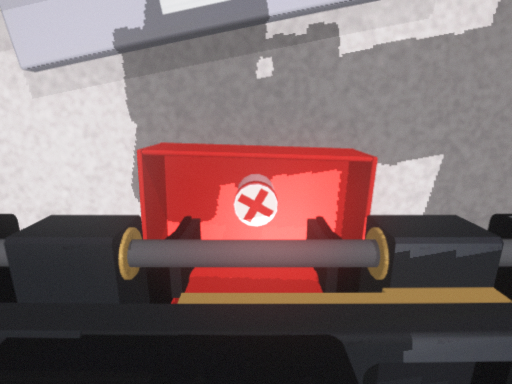

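A stands upright in the bin, its cross at (256,205). Now B.

move_arm(jaw=[0.8, 0.8, 0.8, 0.8, 0.8], dp=[[20, 0, 2], [34, 0, 2], [34, 0, 2], [34, 0, 2], [34, 0, 2]], turn=[0, 0, 0, 0, 0])

```text
time_s: 9.35
tcp_pos: [0.5199, -0.2071, 0.1227]
tool_rot: [-1.289, -1.071, 1.073]
force: [0.0, 0.2, -0.2]
width: 0.8
```

move_arm(jaw=[0.8, 0.8, 0.8, 0.8, 0.8], dp=[[34, 0, 2], [34, 0, 2], [34, 0, 2], [34, 0, 1], [19, 0, 0]], turn=[0, 0, 0, 0, 0])

```text
time_s: 9.77
tcp_pos: [0.5418, -0.0522, 0.1229]
tool_rot: [-1.288, -1.073, 1.075]
force: [0.0, -0.6, 0.1]
width: 0.803
```

move_arm(jaw=[0.8, 0.8, 0.8, 0.8, 0.8], dp=[[0, 0, 0], [0, 0, 0], [0, 0, 0], [0, 0, 0], [0, 0, 0]], turn=[0, 0, 0, 0, 0])

```text
time_s: 10.18
tcp_pos: [0.5419, -0.056, 0.1233]
tool_rot: [-1.291, -1.071, 1.072]
force: [0.3, -0.4, 0.5]
width: 0.8
```

```bash
python3 go.py 0.543 -0.0545 0.034
python3 - <<'E'
from h import *
f=grab('wrist','w7');print(proj(f,[*bot.read_state()['tcp_pos'][:2],.057]))
E
```

```text
t 10.18 tcp [ 0.5419 -0.056   0.1233] w 0.8 F [ 0.3 -0.4  0.5] q [ 0.19  0.36 -0.34 -0.   -0.87 -0.38] zyaw 169.4 tilt 0.04
dp total mm [ 1.7 89.3 -0.8] n rows 2.17860649872606
[253.40196916 208.11837011]
```

View pics/w7.png

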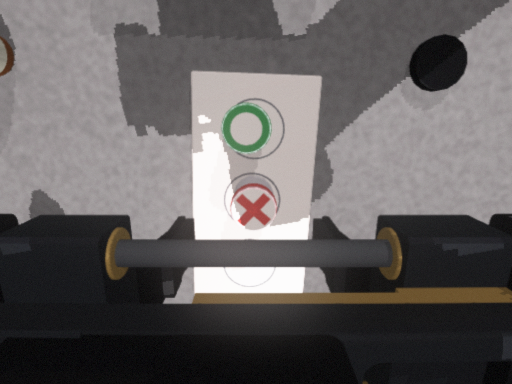

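B's cross at (254,209) lies on the projected tool axis at (253,208), so I descend.

move_arm(jaw=[0.8, 0.8, 0.8, 0.8, 0.8], dp=[[0, 20, 0], [0, 25, 0], [0, 25, 0], [0, 14, 0], [0, 4, 0]], turn=[0, 0, 0, 0, 0])

```text
time_s: 10.65
tcp_pos: [0.5403, -0.0559, 0.0329]
tool_rot: [-1.288, -1.067, 1.075]
force: [0.1, 0.6, -0.2]
width: 0.802
```

move_arm(jaw=[0.3, 0.3, 0.3, 0.3, 0.3], dp=[[0, 0, 0], [0, 0, 0], [0, 0, 0], [0, 0, 0], [0, 0, 0]], turn=[0, 0, 0, 0, 0])

```text
time_s: 11.07
tcp_pos: [0.543, -0.0549, 0.0366]
tool_rot: [-1.292, -1.075, 1.071]
force: [0.1, -0.1, 0.6]
width: 0.508
```

move_arm(jaw=[0.2, 0.2, 0.2, 0.2, 0.2], dp=[[0, 0, 0], [0, 0, 0], [0, 0, 0], [0, 0, 0], [0, 0, 0]], turn=[0, 0, 0, 0, 0])

```text
time_s: 11.48
tcp_pos: [0.5427, -0.0548, 0.0362]
tool_rot: [-1.291, -1.074, 1.073]
force: [-1.5, 0.8, 6.3]
width: 0.413
```

move_arm(jaw=[0.2, 0.2, 0.2, 0.2, 0.2], dp=[[0, 0, 0], [0, -10, 0], [0, -30, 0], [0, -30, 0], [0, -20, 0]], turn=[0, 0, 0, 0, 0])

```text
time_s: 11.9
tcp_pos: [0.5431, -0.0549, 0.1281]
tool_rot: [-1.292, -1.075, 1.072]
force: [1.1, -0.1, -0.8]
width: 0.406
```

```bash
python3 go.py 0.519 -0.300 0.125
```

```text
t 11.9 tcp [ 0.5431 -0.0549  0.1281] w 0.406 F [ 1.1 -0.1 -0.8] q [ 0.2   0.36 -0.34  0.   -0.87 -0.38] zyaw 169.5 tilt 0.14
dp total mm [-245.4    3.1  -21. ] n rows 5.984636174880789
```

move_arm(jaw=[0.2, 0.2, 0.2, 0.2, 0.2], dp=[[-20, 0, -3], [-30, 0, -3], [-30, 0, -3], [-30, 0, -3], [-30, 0, -3]], turn=[0, 0, 0, 0, 0])

```text
time_s: 12.32
tcp_pos: [0.531, -0.1964, 0.1258]
tool_rot: [-1.29, -1.073, 1.073]
force: [1.1, -0.4, -0.2]
width: 0.408
```

move_arm(jaw=[0.2, 0.2, 0.2, 0.2, 0.2], dp=[[-30, 0, -2], [-30, 0, -2], [-30, 0, -2], [-15, 0, 0], [0, 0, 0]], turn=[0, 0, 0, 0, 0])

```text
time_s: 12.73
tcp_pos: [0.5172, -0.3024, 0.1253]
tool_rot: [-1.292, -1.069, 1.07]
force: [0.1, 0.5, -0.5]
width: 0.407
```

move_arm(jaw=[0.2, 0.2, 0.2, 0.2, 0.2], dp=[[0, 0, 0], [0, 0, 0], [0, 0, 0], [0, 0, 0], [0, 0, 0]], turn=[0, 0, 0, 0, 0])

```text
time_s: 13.15
tcp_pos: [0.5185, -0.2988, 0.1257]
tool_rot: [-1.29, -1.074, 1.074]
force: [0.2, -0.1, -0.8]
width: 0.41
```

```bash
python3 go.py 0.519 -0.300 0.034;python3 -c "
from h import *
grab('scene','s8');grab('wrist','w8')"
```

```text
t 13.15 tcp [ 0.5185 -0.2988  0.1257] w 0.41 F [ 0.2 -0.1 -0.8] q [-0.25  0.44 -0.21 -0.   -0.92  0.07] zyaw 169.6 tilt 0.01
dp total mm [-1.1 91.7 -0.7] n rows 2.237445661026516
```

View pics/s8.png

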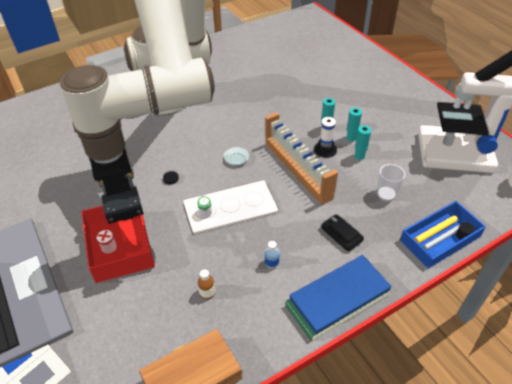

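View pics/w8.png

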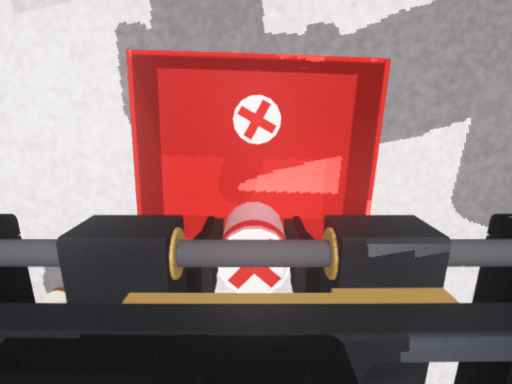

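A stands at (257,120) in the wrist view with clear room beside it. I lower B and release it.

move_arm(jaw=[0.2, 0.2, 0.2, 0.2, 0.2], dp=[[0, 20, 0], [0, 25, 0], [0, 25, 0], [0, 15, 0], [0, 6, 0]], turn=[0, 0, 0, 0, 0])

```text
time_s: 13.67
tcp_pos: [0.5166, -0.2988, 0.0318]
tool_rot: [-1.286, -1.07, 1.074]
force: [0.7, 0.2, -0.3]
width: 0.41
```

move_arm(jaw=[0.2, 0.6, 0.6, 0.6, 0.6], dp=[[0, 0, 0], [0, 0, 0], [0, 0, 0], [0, 0, 0], [0, 0, 0]], turn=[0, 0, 0, 0, 0])

```text
time_s: 14.08
tcp_pos: [0.5191, -0.2999, 0.0359]
tool_rot: [-1.293, -1.075, 1.072]
force: [-0.2, 0.7, 0.3]
width: 0.576
```

move_arm(jaw=[0.6, 0.6, 0.6, 0.8, 0.8], dp=[[0, -10, 0], [0, -25, 0], [0, -30, 0], [0, -35, 0], [0, -35, 0]], turn=[0, 0, 0, 0, 0])

```text
time_s: 14.5
tcp_pos: [0.5179, -0.2996, 0.172]
tool_rot: [-1.291, -1.073, 1.073]
force: [-0.5, -0.5, -0.8]
width: 0.68
```

move_arm(jaw=[0.8, 0.8, 0.8, 0.8, 0.8], dp=[[0, -20, 0], [0, -10, 0], [0, 0, 0], [0, 0, 0], [0, 0, 0]], turn=[0, 0, 0, 0, 0])

```text
time_s: 14.92
tcp_pos: [0.5171, -0.2991, 0.1976]
tool_rot: [-1.287, -1.071, 1.073]
force: [-0.1, -0.5, -0.2]
width: 0.802
```

```bash
python3 go.py 0.494 0.2915 0.20;python3 -c "
from h import *
grab('wrist','w9')"
```

```text
t 14.92 tcp [ 0.5171 -0.2991  0.1976] w 0.802 F [-0.1 -0.5 -0.2] q [-0.25  0.37 -0.12 -0.   -1.09  0.07] zyaw 169.5 tilt 0.22
dp total mm [576.4  -1.3 130.8] n rows 14.059350792825928
```

View pics/w9.png

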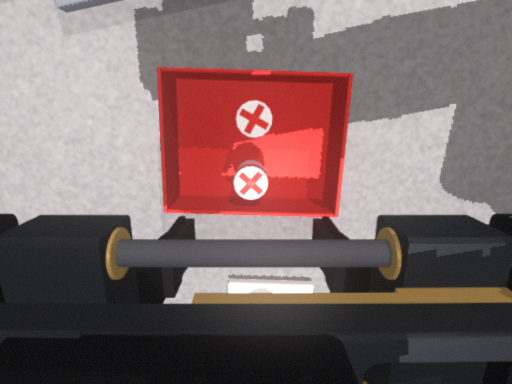

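Both rejects stand upright in the bin, at (254,118) and (250,182). On to the scope.

move_arm(jaw=[0.8, 0.8, 0.8, 0.8, 0.8], dp=[[20, 0, 7], [35, 0, 8], [35, 0, 8], [35, 0, 8], [35, 0, 8]], turn=[0, 0, 0, 0, 0])

```text
time_s: 15.38
tcp_pos: [0.508, -0.1338, 0.1977]
tool_rot: [-1.288, -1.069, 1.074]
force: [0.5, -0.0, 0.5]
width: 0.799
```

move_arm(jaw=[0.8, 0.8, 0.8, 0.8, 0.8], dp=[[35, 0, 8], [35, 0, 8], [35, 0, 8], [35, 0, 8], [35, 0, 8]], turn=[0, 0, 0, 0, 0])

```text
time_s: 15.8
tcp_pos: [0.5006, 0.0456, 0.198]
tool_rot: [-1.289, -1.07, 1.075]
force: [1.2, 0.1, 0.7]
width: 0.797
```

move_arm(jaw=[0.8, 0.8, 0.8, 0.8, 0.8], dp=[[35, 0, 8], [35, 0, 8], [35, 0, 8], [35, 0, 8], [35, 0, 8]], turn=[0, 0, 0, 0, 0])

```text
time_s: 16.22
tcp_pos: [0.4933, 0.2249, 0.1978]
tool_rot: [-1.29, -1.07, 1.076]
force: [0.9, 0.7, -0.3]
width: 0.801
```

move_arm(jaw=[0.8, 0.8, 0.8, 0.8, 0.8], dp=[[35, 0, 8], [30, 0, 7], [0, 0, 0], [0, 0, 0], [0, 0, 0]], turn=[0, 0, 0, 0, 0])

```text
time_s: 16.63
tcp_pos: [0.4908, 0.2895, 0.1979]
tool_rot: [-1.291, -1.07, 1.076]
force: [-0.6, -0.3, 0.6]
width: 0.799
```

```bash
python3 go.py 0.494 0.2915 0.20
python3 - <<'E'
from h import *
f=grab('wrist','w10');grab('scene','s10');print(proj(f,[*bot.read_state()['tcp_pos'][:2],.105]))
E
```

```text
t 16.63 tcp [0.4908 0.2895 0.1979] w 0.799 F [-0.6 -0.3  0.6] q [ 0.82  0.32 -0.19 -0.   -1.06 -1.  ] zyaw 169.5 tilt 0.2
dp total mm [ 2.5 -2.1 -2.7] n rows 0.0669741530616301
[252.6457145  198.20113498]
```

View pics/w10.png

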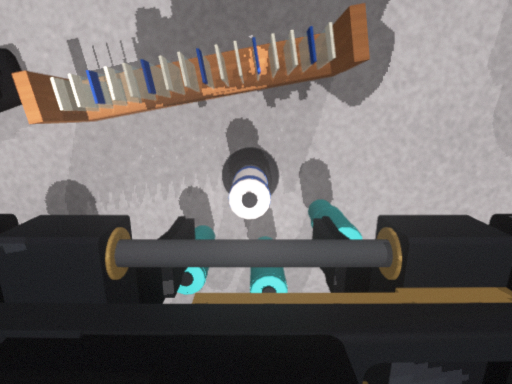

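View pics/s10.png

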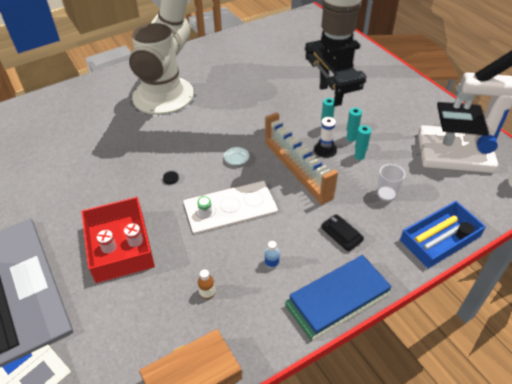

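The wrist view shows the scope top at (250,200), with the tool axis projected at (252.6,198), and the turquoise ones at (187,280), (268,290) and (325,215).

```bash
python3 - <<'E'
from h import *
f=load('w10')
print(onplane(f,(250,199.5),.105).round(4), 'tq',[onplane(f,p,.1).round(3) for p in((189,279),(268,290))], onplane(f,(320,210),.0).round(3))
t=load('top0')
print('tri top',tri([(f,(250,199.5)),(t,(128/2.2+89.7,227/2.2+129.7))]).round(4))
E
python3 go.py 0.4928 0.289 0.072
```

```text
[0.4937 0.2896 0.105 ] tq [array([0.565, 0.357, 0.1  ]), array([0.494, 0.382, 0.1  ])] [0.417 0.348 0.   ]
tri top [0.4951 0.2961 0.0847]
t 16.73 tcp [0.4913 0.2889 0.1988] w 0.797 F [-0.3 -0.6  0.3] q [ 0.82  0.32 -0.19 -0.   -1.06 -1.  ] zyaw 169.4 tilt 0.11
dp total mm [  0.6 126.8  -1.6] n rows 3.0926343316286364
```

move_arm(jaw=[0.8, 0.8, 0.8, 0.8, 0.8], dp=[[1, 0, -3], [0, 25, 0], [0, 30, 0], [0, 30, 0], [0, 25, 0]], turn=[0, 0, 0, 0, 0])

```text
time_s: 17.15
tcp_pos: [0.4946, 0.2893, 0.0881]
tool_rot: [-1.291, -1.071, 1.072]
force: [-0.5, 0.0, -0.9]
width: 0.798
```

move_arm(jaw=[0.8, 0.8, 0.8, 0.5, 0.5], dp=[[0, 12, 0], [0, 5, 0], [0, 0, 0], [0, 0, 0], [0, 0, 0]], turn=[0, 0, 0, 0, 0])

```text
time_s: 17.57
tcp_pos: [0.4956, 0.2911, 0.074]
tool_rot: [-1.29, -1.075, 1.07]
force: [-1.0, -1.0, -0.6]
width: 0.721
```

```bash
python3 go.py 0.494 0.290 0.071
```

```text
t 17.57 tcp [0.4956 0.2911 0.074 ] w 0.721 F [-1.  -1.  -0.6] q [ 0.81  0.47 -0.32  0.   -0.78 -1.  ] zyaw 169.5 tilt 0.17
dp total mm [-1.3  3.   1.3] n rows 0.07327318505060264
```

move_arm(jaw=[0.5, 0.3, 0.3, 0.3, 0.3], dp=[[-1, 3, 1], [0, 0, 0], [0, 0, 0], [0, 0, 0], [0, 0, 0]], turn=[0, 0, 0, 0, 0], newtons=25)

```text
time_s: 17.98
tcp_pos: [0.4936, 0.29, 0.0699]
tool_rot: [-1.29, -1.073, 1.073]
force: [-0.4, 0.5, 1.6]
width: 0.411
```

move_arm(jaw=[0.2, 0.2, 0.2, 0.2, 0.2], dp=[[0, 0, 0], [0, 0, 0], [0, 0, 0], [0, 0, 0], [0, 0, 0]], turn=[0, 0, 0, 0, 0])

```text
time_s: 18.4
tcp_pos: [0.4936, 0.29, 0.0699]
tool_rot: [-1.29, -1.073, 1.073]
force: [-1.3, 0.0, 4.0]
width: 0.409
```

```bash
python3 go.py
python3 - <<'E'
from h import *
f=grab('scene','s11');cv2.imwrite('pics/s11z.png',cv2.resize(f['pixels'][40:220,220:420],None,fx=3.3,fy=3.3))
E
```

```text
t 18.4 tcp [0.4936 0.29   0.0699] w 0.409 F [-1.3  0.   4. ] q [ 0.81  0.47 -0.33  0.   -0.77 -1.  ] zyaw 169.5 tilt 0.03
```

View pics/s11z.png

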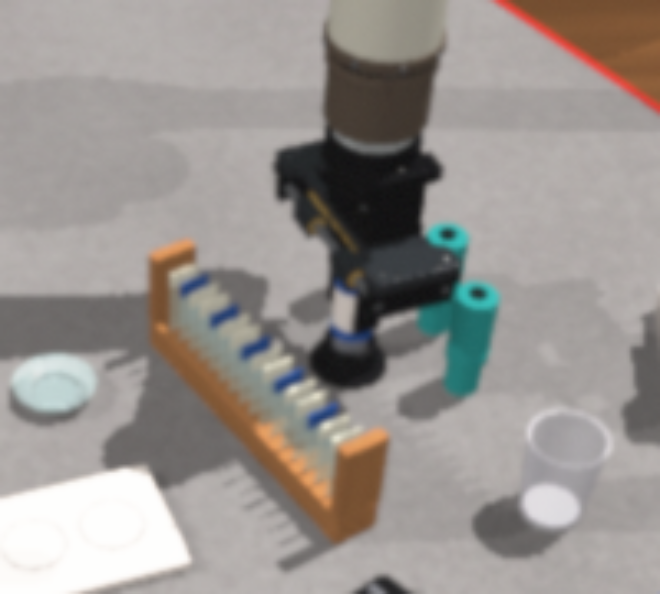

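The scope is gripped (0.409 is 35.6 mm). I lift it straight up, gently.

move_arm(jaw=[0.2, 0.2, 0.2, 0.2, 0.2], dp=[[0, -5, 0], [0, -12, 0], [0, -20, 0], [0, -25, 0], [0, -25, 0]], turn=[0, 0, 0, 0, 0])

```text
time_s: 18.87
tcp_pos: [0.4929, 0.2892, 0.1565]
tool_rot: [-1.291, -1.07, 1.075]
force: [0.4, -0.5, -2.3]
width: 0.409
```

move_arm(jaw=[0.2, 0.2, 0.2, 0.2, 0.2], dp=[[0, -25, 0], [0, -20, 0], [0, -12, 0], [0, -6, 0], [0, 0, 0]], turn=[0, 0, 0, 0, 0])

```text
time_s: 19.28
tcp_pos: [0.4938, 0.29, 0.2206]
tool_rot: [-1.29, -1.075, 1.071]
force: [0.3, -0.8, -0.9]
width: 0.409
```

```bash
python3 go.py 0.536 -0.115 0.22
python3 - <<'E'
from h import *
f=grab('scene','s12');cv2.imwrite('pics/s12z.png',cv2.resize(f['pixels'][20:200,220:420],None,fx=3.3,fy=3.3))
grab('top','t12')
E
```

```text
t 19.28 tcp [0.4938 0.29   0.2206] w 0.409 F [ 0.3 -0.8 -0.9] q [ 0.81  0.31 -0.15 -0.   -1.11 -1.  ] zyaw 169.5 tilt 0.13
dp total mm [-390.5   -0.  -115.5] n rows 9.524581272744863
```

View pics/s12z.png

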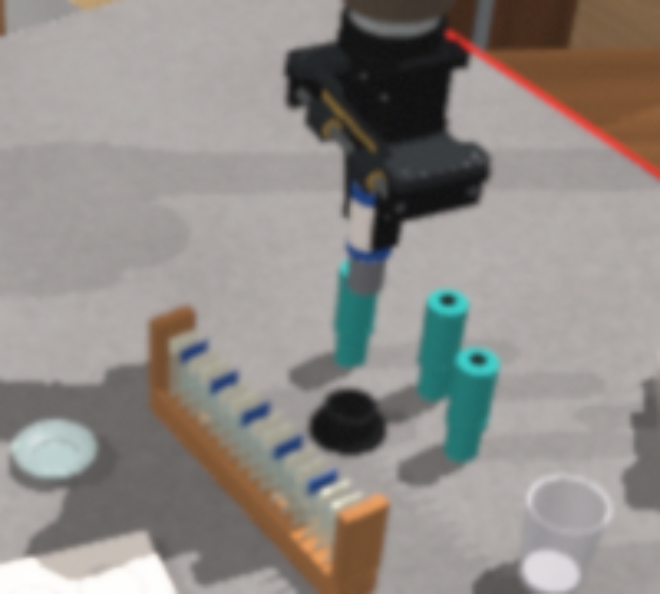

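The scope is out, upright, with the holder empty. I carry it over the rack with the lens at about 0.155.

move_arm(jaw=[0.2, 0.2, 0.2, 0.2, 0.2], dp=[[-10, 0, -3], [-20, 0, -6], [-25, 0, -7], [-25, 0, -7], [-25, 0, -7]], turn=[0, 0, 0, 0, 0])

```text
time_s: 19.8
tcp_pos: [0.503, 0.1791, 0.2181]
tool_rot: [-1.29, -1.07, 1.076]
force: [-0.2, 0.6, -0.9]
width: 0.408
```

move_arm(jaw=[0.2, 0.2, 0.2, 0.2, 0.2], dp=[[-25, 0, -7], [-25, 0, -7], [-25, 0, -7], [-25, 0, -7], [-25, 0, -7]], turn=[0, 0, 0, 0, 0])

```text
time_s: 20.22
tcp_pos: [0.5144, 0.0497, 0.2183]
tool_rot: [-1.29, -1.07, 1.075]
force: [0.4, 0.2, -0.4]
width: 0.408
```

move_arm(jaw=[0.2, 0.2, 0.2, 0.2, 0.2], dp=[[-25, 0, -7], [-25, 0, -8], [-25, 0, -8], [-25, 0, -8], [-25, 0, -8]], turn=[0, 0, 0, 0, 0])

```text
time_s: 20.63
tcp_pos: [0.5298, -0.0801, 0.2183]
tool_rot: [-1.289, -1.07, 1.074]
force: [0.8, -0.0, -1.5]
width: 0.409
```

move_arm(jaw=[0.2, 0.2, 0.2, 0.2, 0.2], dp=[[-20, 0, -6], [-12, 0, -4], [0, 0, 0], [0, 0, 0], [0, 0, 0]], turn=[0, 0, 0, 0, 0])

```text
time_s: 21.05
tcp_pos: [0.5345, -0.1111, 0.2191]
tool_rot: [-1.29, -1.072, 1.073]
force: [-0.5, -0.4, -1.9]
width: 0.405
```

```bash
python3 go.py 0.536 -0.115 0.132
python3 - <<'E'
from h import *
f=grab('scene','s13');cv2.imwrite('pics/s13z.png',cv2.resize(f['pixels'][80:260,120:320],None,fx=3.3,fy=3.3))
grab('top','t13');grab('wrist','w13')
E
```

```text
t 21.05 tcp [ 0.5345 -0.1111  0.2191] w 0.405 F [-0.5 -0.4 -1.9] q [ 0.09  0.26 -0.21 -0.   -1.09 -0.28] zyaw 169.5 tilt 0.06
dp total mm [-3.6 87.1 -2.3] n rows 2.1237612031144564
```

View pics/s13z.png

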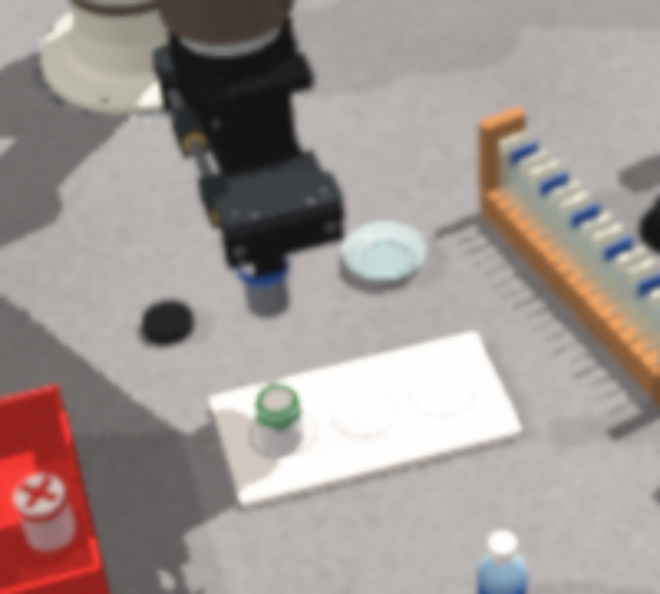

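View pics/w13.png

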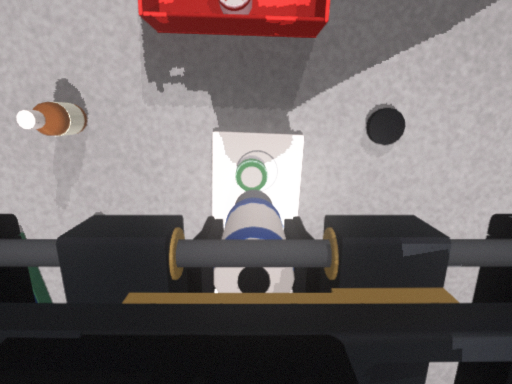

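View pics/t13.png

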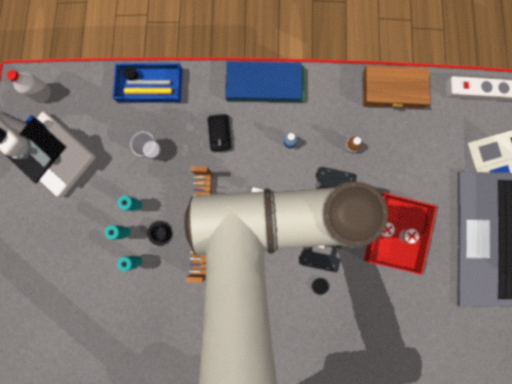

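```bash
python3 - <<'E'
from h import *
w=load('w13');z=bot.read_state()['tcp_pos']
im=w['pixels'];H,S,V=cv2.split(cv2.cvtColor(im,cv2.COLOR_BGR2HSV));m=((H>45)&(H<85)&(S>70)).astype(np.uint8);m[:, :200]=0
ys,xs=np.nonzero(m);e=cv2.fitEllipse(cv2.convexHull(np.stack([xs,ys],1).astype(np.int32)));print(e)
print('good',onplane(w,e[0],.057).round(4),'scope top',onplane(w,(254,281),z[2]+.035).round(4),'tcp',z.round(4))
print('tip line', [proj(w,[z[0],z[1],q]).round(1).tolist() for q in(.254,.154)])
s=load('scene0')
# lens bottom in scene: zoom px
S=lambda u,v:(u/3.3+120-.35,v/3.3+80-.35)
sc=load('s13');print('pred lens scene',((proj(sc,[z[0],z[1],z[2]-.065])-[120,80])*3.3).round(1))
cv2.imwrite('pics/w13z.png',cv2.resize(im[140:310,170:340],None,fx=3.5,fy=3.5))
E
python3 go.py
```

```text
((300.9836120605469, 282.9521789550781), (215.61717224121094, 449.797607421875), 103.27327728271484)
good [0.5014 0.0224 0.057 ] scope top [ 0.5348 -0.1098  0.2545] tcp [ 0.5348 -0.1106  0.2195]
tip line [[253.6, 278.7], [253.4, 208.4]]
pred lens scene [265.8 304.9]
t 21.2 tcp [ 0.5348 -0.1106  0.2195] w 0.407 F [ 0.6  0.1 -1.4] q [ 0.09  0.26 -0.21 -0.   -1.09 -0.28] zyaw 169.6 tilt 0.01
```

View pics/w13z.png

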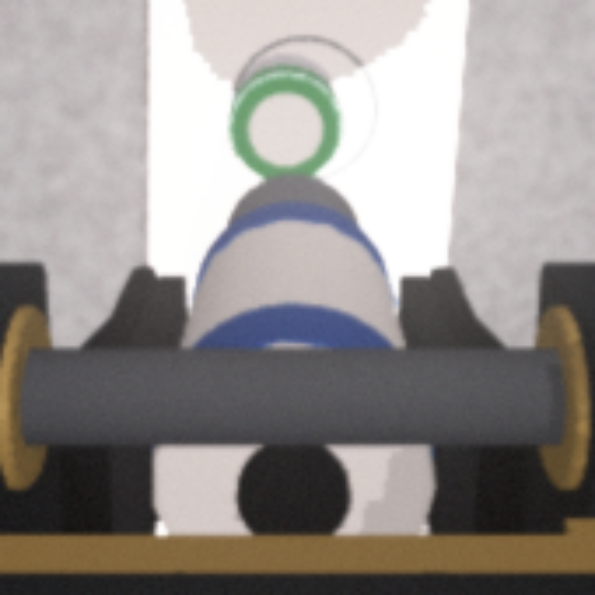

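```bash
python3 - <<'E'
from h import *
w=load('w13')
print('good',onplane(w,(251.3,176.5),.057).round(4))
sc=load('s13');print('scene',onplane(sc,(278/3.3+120-.35,401/3.3+80-.35),.057).round(4))
E
python3 go.py 0.5360 -0.1155 0.15
```

```text
good [ 0.5361 -0.1159  0.057 ]
scene [ 0.5357 -0.1125  0.057 ]
t 21.2 tcp [ 0.5348 -0.1106  0.2195] w 0.407 F [ 0.6  0.1 -1.4] q [ 0.09  0.26 -0.21 -0.   -1.09 -0.28] zyaw 169.6 tilt 0.01
dp total mm [-4.6 69.5 -2. ] n rows 1.695931573185374
```

Good is at (0.536, -0.115), consistent across all views and within 1-3 mm of where it started. I lower it slowly.

move_arm(jaw=[0.2, 0.2, 0.2, 0.2, 0.2], dp=[[-5, 0, -2], [0, 10, 0], [0, 15, 0], [0, 15, 0], [0, 12, 0]], turn=[0, 0, 0, 0, 0])

```text
time_s: 21.62
tcp_pos: [0.5352, -0.1166, 0.1658]
tool_rot: [-1.289, -1.072, 1.073]
force: [0.4, 0.4, -1.5]
width: 0.409
```

move_arm(jaw=[0.2, 0.2, 0.2, 0.2, 0.2], dp=[[0, 8, 0], [0, 5, 0], [0, 2, 0], [0, 0, 0], [0, 0, 0]], turn=[0, 0, 0, 0, 0])

```text
time_s: 22.03
tcp_pos: [0.5364, -0.1168, 0.1531]
tool_rot: [-1.291, -1.074, 1.072]
force: [0.8, -0.5, 0.3]
width: 0.406
```

```bash
python3 go.py 0.5360 -0.1152 0.132
python3 - <<'E'
from h import *
f=grab('scene','s14');cv2.imwrite('pics/s14z.png',cv2.resize(f['pixels'][150:250,150:270],None,fx=6,fy=6,interpolation=cv2.INTER_CUBIC))
z=bot.read_state()['tcp_pos']
for P in([z[0],z[1],z[2]-.065],[.536,-.1152,.057]): print(((proj(f,P)-[150,150])*6).round(1))
f=grab('wrist','w14')
E
```

```text
t 22.03 tcp [ 0.5364 -0.1168  0.1531] w 0.406 F [ 0.8 -0.5  0.3] q [ 0.08  0.33 -0.3   0.   -0.94 -0.26] zyaw 169.5 tilt 0.06
dp total mm [ 1.5 21.1  0.7] n rows 0.5134686253482145
[307.4 260.3]
[317.8 310. ]
```

View pics/s14z.png

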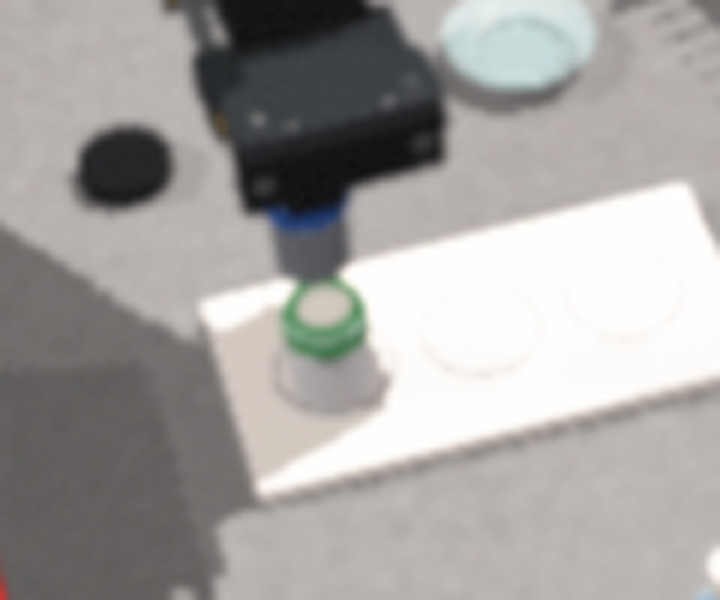

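View pics/w14.png

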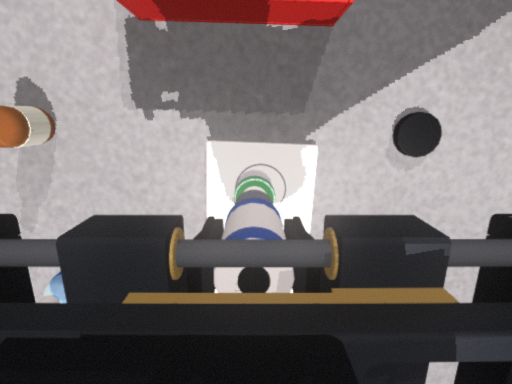

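The scene view shows the nose end at about (313,254) and the ring centre at (325,305). Both sit off their predictions by the same amount, about (+6,-5) zoomed pixels, so lens and ring agree to within about 1 mm. I take the last 21 mm slowly.

move_arm(jaw=[0.2, 0.2, 0.2, 0.2, 0.2], dp=[[1, 3, 0], [0, 4, 0], [0, 4, 0], [0, 4, 0], [0, 3, 0]], turn=[0, 0, 0, 0, 0])

```text
time_s: 22.55
tcp_pos: [0.5358, -0.1158, 0.1339]
tool_rot: [-1.29, -1.072, 1.073]
force: [0.6, -0.5, -1.3]
width: 0.412
```

move_arm(jaw=[0.2, 0.2, 0.2, 0.2, 0.2], dp=[[0, 2, 0], [0, 1, 0], [0, 0, 0], [0, 0, 0], [0, 0, 0]], turn=[0, 0, 0, 0, 0])

```text
time_s: 22.97
tcp_pos: [0.5362, -0.1158, 0.1317]
tool_rot: [-1.291, -1.073, 1.073]
force: [-0.0, -0.1, -0.9]
width: 0.407
```

move_arm(jaw=[0.2, 0.2, 0.2, 0.2, 0.2], dp=[[0, 0, 0], [0, 0, 0], [0, 0, 0], [0, 0, 0], [0, 0, 0]], turn=[0, 0, 0, 0, 0])

```text
time_s: 23.38
tcp_pos: [0.5361, -0.1158, 0.1316]
tool_rot: [-1.291, -1.073, 1.073]
force: [0.2, -0.4, -0.4]
width: 0.408
```

```bash
python3 go.py 0.5360 -0.1155 0.132
python3 - <<'E'
from h import *
f=grab('scene','s15');cv2.imwrite('pics/s15z.png',cv2.resize(f['pixels'][150:250,150:270],None,fx=6,fy=6,interpolation=cv2.INTER_CUBIC))
z=bot.read_state()['tcp_pos']
for P in([z[0],z[1],z[2]-.065],[.536,-.1155,.057]): print(((proj(f,P)-[150,150])*6).round(1))
f=grab('wrist','w15');cv2.imwrite('pics/w15z.png',cv2.resize(f['pixels'][140:310,170:340],None,fx=3.5,fy=3.5))
E
```

```text
t 23.38 tcp [ 0.5361 -0.1158  0.1316] w 0.408 F [ 0.2 -0.4 -0.4] q [ 0.08  0.36 -0.33 -0.   -0.89 -0.27] zyaw 169.5 tilt 0.01
dp total mm [ 0.3 -0.4  0.2] n rows 0.009482526033415394
[314.4 295. ]
[317.1 310.3]
```

View pics/s15z.png

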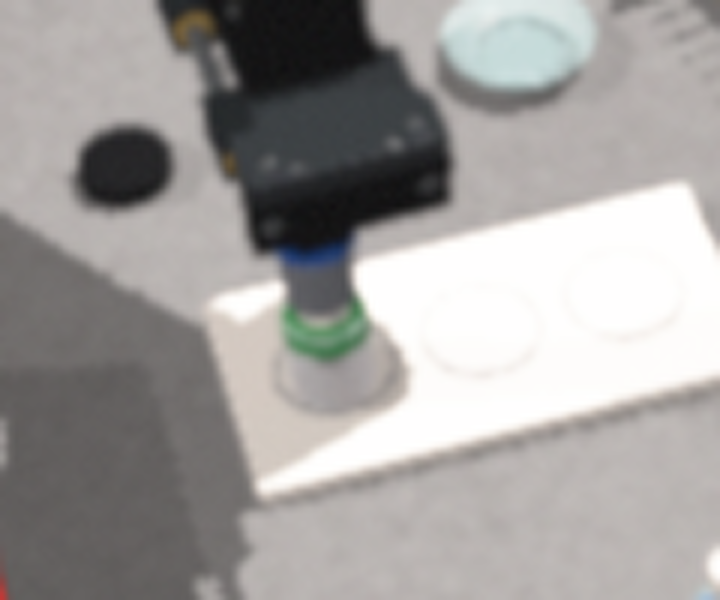

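View pics/w15z.png

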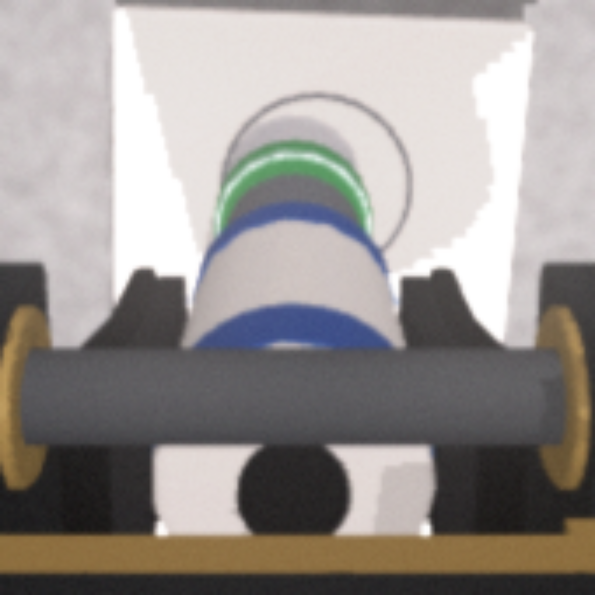

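View pics/s15.png

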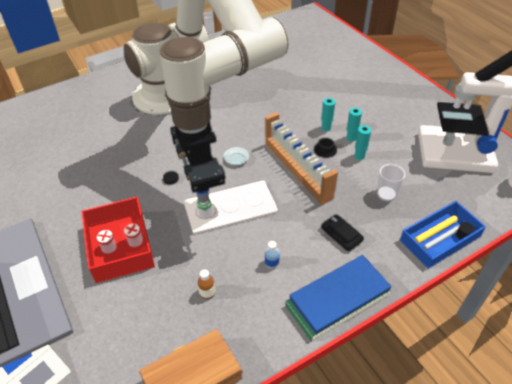

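Nose and ring are laterally centred in the wrist view, both at about u=293 in the zoom. In the scene view the nose end sits about 15 zoomed pixels above the ring centre, as predicted for a gap of about 10 mm. The arm is still and the bystanders look unmoved, so I hand in.

```bash
python3 -c "
from h import *
print(job.finish_job())
s=bot.read_state();print(s['time_s'],s['tcp_pos'],s['width'])"
```

```text
the job is handed in; nothing more can be done
None
the job is handed in; nothing more can be done
```

I put both red-cross specimens in the red bin, where they stand upright and released. I then lifted the white microscope from its holder, carried it over the rack with the lens about 15 cm above the desk, and handed the job in at about 23.5 s with it held over the good specimen. No verdict was reported.

**Last checks before hand-in:**
- **Lens height:** about 9–10 mm above the good specimen's top, worked out from the gripper height. The scene view agreed.
- **Centring:** within about 1–2 mm of the good specimen's centre in the scene and wrist views.
- **Tilt and grip:** the tool was tilted less than 0.1°, with the gripper at 35.5 mm on the 36 mm body and the pose steady to about 0.1 mm.
- **Good specimen and bystanders:** in the pictures they looked unmoved; I measured only the good specimen, which was within about 3 mm of its start.

**What failed or disagreed:**
- My first grasp of reject A missed because I lifted before the slow fingers had closed. Nothing was touched, and the second try held.
- The scene camera differed from the wrist camera by 1–4 mm, which is more than the stated calibration. I relied on the wrist view and on relative positions.
- One top-and-wrist triangulation of the microscope's top gave 0.085 m instead of about 0.105 m, because the two views were too close together. I left it out.

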